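Zero the bench comparator on the master, then gauge the plaster bar

ROBOT

A 6-joint arm with a two-finger parallel gripper is mounted at the origin on the work surface. World frame = base frame: x ahead of the robot, y to its left, z up, the work surface at z = 0. Lengths are in m, angles in rad, forces in N, time in s.
With the tool pointing down it reaches from about 0.3 to 0.875 m from the base axis. Payload 6.4 kg.
Tool frame: the origin (TCP) lies on the front face of the gripper's body, between the roots of the fingers; the fingertips stand 73 mm ahead of it and the grasp point (between the pads) lies ctrl.pinch_z ahead of it (ctrl.pinch_z is the distance from the TCP to the grasp point, in m); z points along the fingers, x is the direction in which the jaws open and shut, and the axes are right-handed (so a half turn about z gives the same grasp; the last joint's range is limited). The gripper opens to 85 mm and grips with 20 to 120 N. Pads are 22 mm wide; open, the fingers measure 114 mm over their backs; the gripper's body (76 mm by 85 mm) begins 54 mm behind the grasp point. The pads swing forward as they close: fully open they stand 13 mm farther back than shut.
Start: joints at [0.913, 0.181, 1.607, -0, 1.354, -0.206], TCP at [0.251, 0.517, 0.304] pointing down, gripper open.
Joint ranges: [-2.99, 2.99], [-0.89, 2.07], [0.3, 2.58], [-1.14, 4.28], [0, 2.63], [-3.12, 3.12]. Speed limits (rad/s): [2.57, 2.57, 3.01, 3.14, 3.14, 3.14].

INTERFACE

Orientations are given as a unit quaternion [w, x, y, z].
In Python, from bench import ctrl gives the robot as it stands.
- The arm moves only by the tool move_arm, never from a script. Its argument "rows" is text: rows parted by semicolons, each of 7 numbers parted by spaces: the shift along the tool's x, y, z in cm, then the turn, a rotation vector about the tool's x, y, z in degrees, then the opening, from 0 (shut) to 1 (fully open). In form: x y z rx ry rz grip; .... A call has 1 to 20 rows; each row shifts and turns the commanded pose from where the row before left it, along the tool's axes as they then stand; what a row does not reach is not made up. A row lasts 1/10 s, in which the tool goes at most 50 mm and 8.59 degrees, less where a joint would pass 70% of its speed; a pose out of reach is approached as far as the arm can. A call with a gripper value outside its range is refused whole. The fingers move at their own pace and stop on an object; the grip force is fixed at half the most. Time passes only in rows, so rows that do not move let the fingers close. It gives the time, the measured TCP pose, the force and the opening at its end, in the units of the state.
- ctrl.get_obs(): the state, without advancing time (a new reading comes with each control period).
- ctrl.camera(name): name is "scene" or "top" or "wrist"; returns a dict with "color" (420x560x3 uint8, blue, green, red), "fx", "fy", "cx", "cy" (pixels), "k1" (the pictures are not rectified: a ray, as slopes to the right and down, at radius r is drawn at 1 + k1 r^2 times it, then the intrinsics apply), "rvec" (rotation vector, rad) and "tvec" (3), from world to camera coordinates, as OpenCV has them. Camera axes: x right, y down, z forward; pixel columns grow to the right and rows downward; lengths in m; the calibration is good to about 2 mm. A picture is of the moment at which its call begins. There is no depth.
- ctrl.hand_in(): hands the job in, once; it reports no verdict.
Trained networks look in the newest picture that a camera, given by its name, has taken for a name from the list of things; names that differ only in an ending like _2 or _b are one class to them, and where a whole thing is asked for, a point or a joint stands for the part that bears it (a point fixed in the world has none). Each returns a list of dicts, best first, with "confidence" (0 to 1); they miss things now and then, are a little off and sometimes report something else, mostly with a low value. They report only what shows in the picture. A call takes as long as a camera call. They do not tell look-alikes from the thing itself.
- ctrl.look_for(camera, query): "bbox" ([left, top, right, bottom] in pixels, round what is visible of it).
- ctrl.trace(camera, query): "region" (420x560 bool, what is visible of it) and "bbox" ([left, top, right, bottom] in pixels, round what is visible of it).
The state is a dict: "time_s": time; "q": joint angles; "dq": joint speeds; "joint_efforts": joint torques, N m; "eef_pos": TCP position; "eef_rot": TCP orientation; "wrist_force": force on the tool from outside, world axes, zero at the start; "torque": the same for the moment, N m; "opening": opening from 0.0 (shut) to 1.0 (fully open).
Only numpy, scipy, OpenCV 4.12 (cv2) and the standard library are available. Lean on these libraries where they do the work, as an engineer would, in place of code of your own. Each camera call takes 0.05 s, during which the arm holds its last target.

TASK

With the aluminium master bar under the comparator's plunger, turn the dial's black rim until its red zero mark is in line with the needle, then draw the master out and lay it wholly on the cork mat, lengthways and flat. Slide the white plaster bar, bevelled nose first, under the plunger until it presses the sprung end stop in by about 3 mm, without driving the stop hard, and leave it there untouched with the needle back on zero. Leave the red bar, the knife and the bowl alone.

Things in the scene. Friction and masses are not known exactly. Their poses are not given: they have to be found in the camera images.
- gauge: the fixed grey comparator; origin on the table under the plunger axis; x along its bed, the way bars are slid in, y left, z up. Bed 80 mm wide, x = -200 to +115 mm, top 16 mm above the table. From over the axis to +x run an arm (78-98 mm above the table) and a column at x = 86-112 mm, 104 mm high. Lower a bar to the bed only with its nose at x < -35 mm, clear of the dial above
- anvil (a point): point on the bed's top straight below the plunger axis, axes as gauge. The sprung plunger (10 mm ball tip) hangs 27 mm above it when free; a 32 mm bar lifts it 5 mm against about 2.5 N, its bevelled nose riding under. A gripper holding or pushing a bar here must stay near the bar's tail, clear of the dial rim (30 mm radius)
- rail_mouth (a point): middle of the wide mouth of the side rails, on the bed's top, 63 mm before the plunger axis (-x), axes as gauge. The steel rails are 8 mm high: a funnel from 49 mm clear width here to 37 mm at 27 mm before the axis, then straight to 38 mm past the axis. Before the mouth the bed is bare
- stop_block: fixed dark block of the end stop (pose: that of gauge). Its front face is at x = 72 mm and carries a set screw with an orange sprung pad, 16 mm wide, 12 mm above the bed, facing -x. The screw's setting is not measured: the pad's face is anywhere from x = 28 to 58 mm; find it by feel
- stop_face (a point): middle of the fixed block's front face (not of the pad), 12 mm above the bed, axes as gauge. The pad before it gives 5 mm at 1.6 N/mm, then is solid: press it in 2 to 4.5 mm with the bar; over 14 N on it is too hard. Moving the bar itself takes some 2 to 6 N against plunger and bed friction, more if it is pressed down or while the nose lifts the plunger
- dial_centre (a point): centre of the dial's black rim at half its height, 138 mm above the table, over the plunger axis. The rim is a disc 60 mm across, 18 mm high, gripped across its sides from above; it turns about the vertical with slight friction (0.05 N m), stays where left and carries the white face. The case below is 44 mm across; the arm's top is 29 mm below the rim
- zero_mark (a point): centre of the red zero mark on the dial face, 22 mm from the dial's axis; turns with the rim. It starts 0.4 to 1.4 rad anticlockwise (seen from above) of the needle, so the rim must be turned clockwise
- needle_tip (a point): end part of the black needle over the dial face, 22 mm from the dial's axis. It swings clockwise (seen from above) by 0.3 rad for each mm the plunger rises (1.5 rad with a bar under it)
- plunger (a joint): lift of the plunger in m: 0 with nothing under it, about 0.005 with a bar's flat top under it
- master_mid (a point): centre (half-way up) of the aluminium master bar, 160 x 34 x 32 mm, 0.44 kg, x along its length towards the bevelled nose, z up; it starts on the bed under the plunger with its nose 22 to 25 mm past the plunger axis, not touching the stop. The top edge of the nose is bevelled down by 8 mm over the last 18 mm
- master: the same master bar; origin in the centre of its underside
- white_bar_mid (a point): centre (half-way up) of the white plaster bar to be gauged, same shape and size as the master, about 0.19 kg; lies on the table, nose (its +x) pointing away from the robot
- white_bar: the same white bar; origin in the centre of its underside
- red_bar: orange-red clay bar of the same shape lying beside the white one, not to be touched; origin in the centre of its underside
- mat_top (a point): centre of the top of the fixed cork mat, 220 (its x) x 110 x 5 mm, where the master is to be laid
- knife: plaster knife with wooden handle, 200 mm long, leave alone
- bowl: green mixing bowl, 120 mm across, 60 mm high, leave alone
Not all that is in view belongs to the job. What is shaped like the master but green is not meant.

How it is judged:
On the way, in this order (a step that is already met when the one before it is completed fails the run):
1. the zero mark is in line with the needle while the master is under the plunger (horizontal distance between zero_mark and needle_tip below 0.0045 m and value of joint plunger above 0.004 m and horizontal distance between master_mid and anvil below 0.08 m), for 0.3 s.
2. the master lies flat on the cork mat (x of master in the frame of mat_top between -0.038 and 0.038 m and y of master in the frame of mat_top between -0.042 and 0.042 m and z of master in the frame of mat_top below 0.003 m and angle between master's own z axis and vertical below 0.08 rad), for 0.1 s.
3. the white bar, under the plunger, presses the sprung stop with at least 2 N (contact force between white_bar and stop_block above 2 N and value of joint plunger above 0.004 m), for 0.2 s.
At the end, for the whole second after the job is handed in: White bar flat (3 mm) and straight (0.08 rad) on the bed, lifting the plunger over 4 mm, pressing the stop with over 0.8 N, released, at rest; zero mark within 5 mm of needle tip; master flat, at rest on the mat, centre within 38 mm along and 42 mm across of the mat's (all of step 2 and contact force between white_bar and stop_block above 0.8 N and x of white_bar in the frame of anvil above -0.06 m and z of white_bar in the frame of anvil between -0.003 and 0.003 m and angle between the x axis of white_bar and the x axis of anvil, either way round below 0.08 rad and value of joint plunger above 0.004 m and linear speed of each of white_bar, master below 0.01 m/s and horizontal distance between zero_mark and needle_tip below 0.005 m); the robot touches nothing.
It fails at once if a bar drives the end stop with more than 14 N (contact force between any of white_bar, master and stop_block above 14 N).
It fails at once if the robot presses the end stop itself (contact force between the arm and stop_block above 1 N).
It fails at once if the red bar, the knife or the bowl is moved by more than 20 mm (distance of any of red_bar, knife, bowl from where it was at the start of the episode above 0.02 m).
It also fails if it takes over 72 s, if anything falls off the work surface, if the arm or the gripper's body presses on something with over 40 N, if the wrist force passes 120 N, or if a joint passes its speed limit or range.

## Working session

There is one attempt and no reset: what is moved stays moved. The work goes in short steps, Python scripts to look and compute and a tool call to move; the robot and the scene stay as the last step left them, time stands still between calls to the robot, and variables do not carry over. Pictures are saved under pics/ and viewed, and the job is handed in when it is done.

Besides the shell and the picture viewer there is one more tool, called after ">>>" by a JSON object that holds its "method" and its "body", one argument or row to a line. move_arm: Moves the arm, as the interface text tells. Its arguments: {"type":"object","properties":{"rows":{"type":"string"}},"required":["rows"]}

```bash
ls; mkdir -p pics
python3 - <<'E'
from bench import ctrl
import cv2
o=ctrl.get_obs();print(o, ctrl.pinch_z)
for n in("scene","top","wrist"):
    c=ctrl.camera(n);cv2.imwrite(f"pics/{n}0.png",c["color"]);print({k:v for k,v in c.items() if k!="color"})
E
```

```text
pics
{'time_s': 0.0, 'q': array([ 9.12692070e-01,  1.81515705e-01,  1.60804033e+00,  2.77260950e-05,
        1.35380576e+00, -2.06287406e-01]), 'dq': array([ 1.67442488e-03, -3.66957781e-08, -8.02845671e-05,  1.43193640e-03,
        2.16955781e-04, -2.11543396e-03]), 'joint_efforts': array([ 9.24224005e-04, -4.44876552e+01, -3.51335442e+01, -3.32701939e-04,
        9.16437042e-03, -2.29703403e-06]), 'eef_pos': array([0.25074117, 0.51695873, 0.30298267]), 'eef_rot': array([ 2.93277001e-04,  8.47527303e-01,  5.30751060e-01, -8.34647998e-04]), 'wrist_force': array([ 0.5195427 ,  0.16557385, -0.90634663]), 'torque': array([ 0.03734947,  0.03907993, -0.00489143]), 'opening': 0.9974690177772363} 0.0539
{'fx': 412.35383275341155, 'fy': 412.35383275341155, 'cx': 275.5026674394034, 'cy': 209.28676976426976, 'k1': 0.011259568620026892, 'rvec': array([ 2.20341681,  0.9352775 , -0.39847427]), 'tvec': array([-0.39912402, -0.1707037 ,  1.34326426])}
{'fx': 418.66373411738596, 'fy': 418.66373411738596, 'cx': 274.91671004210207, 'cy': 211.07111616607344, 'k1': -0.05258715969905364, 'rvec': array([ 2.15615199, -2.07404985,  0.21714852]), 'tvec': array([0.03717079, 0.5688317 , 1.25250751])}
{'fx': 349.65865835523607, 'fy': 349.65865835523607, 'cx': 275.71365332683047, 'cy': 205.07679564817238, 'k1': 0.012039764791412957, 'rvec': array([-2.46267037, -1.54060749, -0.20752089]), 'tvec': array([-0.57434639, -0.03408196,  0.37946747])}
```

View pics/scene0.png

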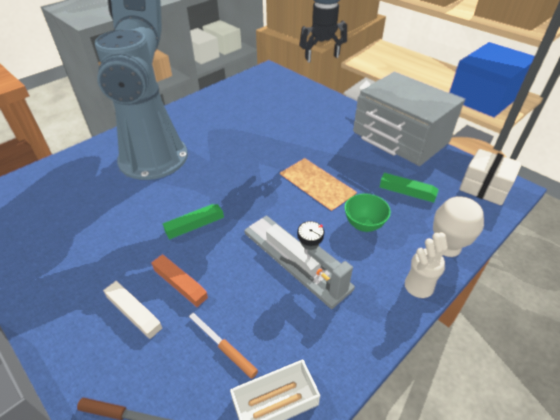

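View pics/top0.png

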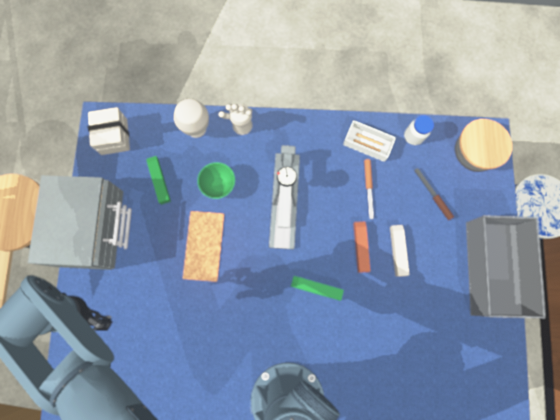

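View pics/wrist0.png

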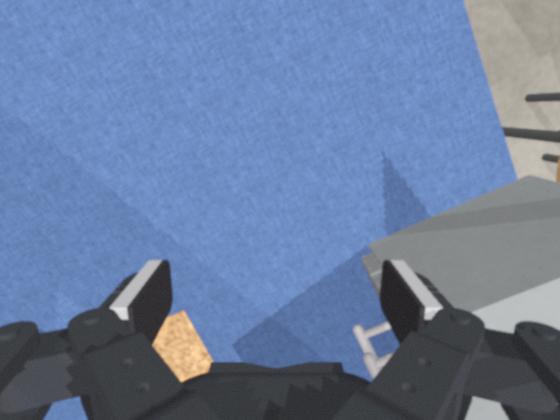

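The top view shows the gauge at (285,200), with the master on it and the dial at (287,176). The mat is at (204,246), the white bar at (400,250), the red bar at (362,247), the bowl at (216,180) and the knife at (370,188). The green bars at (318,288) and (158,180) are decoys.

```bash
cat > h.py <<'E'
import numpy as np, cv2
from bench import ctrl
def K(c): return np.array([[c["fx"],0,c["cx"]],[0,c["fy"],c["cy"]],[0,0,1.]])
def D(c): return np.array([c["k1"],0,0,0,0.])
def unp(c,uv,z):
    uv=np.asarray(uv,float).reshape(-1,1,2)
    n=cv2.undistortPoints(uv,K(c),D(c)).reshape(-1,2)
    R=cv2.Rodrigues(c["rvec"])[0]; C=-R.T@c["tvec"]
    d=np.c_[n,np.ones(len(n))]@R
    z=np.broadcast_to(z,len(d))
    return C+d*((z-C[2])/d[:,2])[:,None]
def prj(c,P):
    return cv2.projectPoints(np.asarray(P,float).reshape(-1,1,3),c["rvec"],c["tvec"],K(c),D(c))[0].reshape(-1,2)
def crop(c,l,t,r,b,s,name):
    cv2.imwrite("pics/"+name,cv2.resize(c["color"][t:b,l:r],None,fx=s,fy=s,interpolation=cv2.INTER_CUBIC))
E
python3 - <<'E'
from h import *
import pickle
for n in("top","scene"):
    c=ctrl.camera(n)
    print(n)
    for q in("gauge","master","white_bar","red_bar","mat_top","dial_centre","zero_mark","needle_tip","stop_block","bowl","knife"):
        r=ctrl.trace(n,q)
        for d in r[:3]:
            m=d["region"].astype(np.uint8)
            if m.sum()==0: continue
            ct=max(cv2.findContours(m,0,2)[0],key=len)
            rc=cv2.minAreaRect(ct)
            print(q,round(d["confidence"],2),d["bbox"],np.round(rc[0],1),np.round(rc[1],1),round(rc[2],1))
    if n=="top":
        crop(c,260,130,320,260,4.5,"g_top.png"); crop(c,340,210,420,290,6,"w_top.png")
    else: crop(c,230,200,370,310,5.5,"g_sc.png")
    pickle.dump(c,open(n+".pkl","wb"))
E
```

```text
top
gauge 0.82 [268.7, 148.5, 300.6, 251.7] [283.9 197.2] [ 25.3 102.9] 2.9
gauge 0.69 [361.9, 158.6, 374.8, 220.3] [369. 189.] [58.4  6.2] 85.4
gauge 0.49 [352.7, 222.4, 366.6, 272.9] [361.4 247. ] [50.4 13.1] 86.1
master 0.82 [276.3, 186.1, 286.5, 227.8] [283.  207.5] [41. 12.] 90.0
master 0.78 [293.9, 275.9, 345.9, 302.2] [316.6 287.5] [52.6 11.5] 16.2
master 0.59 [148.5, 156.1, 172.5, 206.5] [158.5 180.4] [49.7 14.3] 74.1
white_bar 0.78 [391.8, 225.0, 411.2, 275.1] [399.1 250.9] [51.  15.4] 82.9
white_bar 0.4 [269.1, 146.8, 295.9, 248.9] [284.1 197.1] [ 24.7 103. ] 3.9
red_bar 0.84 [353.1, 221.4, 369.0, 269.9] [361.7 246.5] [50.  13.7] 84.3
mat_top 0.75 [184.9, 211.6, 221.5, 282.6] [203.7 246.3] [37.4 68.1] 4.6
mat_top 0.66 [268.2, 150.0, 298.6, 252.1] [284.4 197.3] [ 25.3 103.6] 4.0
dial_centre 0.7 [268.5, 146.2, 299.6, 250.4] [284.1 197.1] [ 24.7 103. ] 3.8
zero_mark 0.62 [275.9, 165.4, 296.8, 190.5] [286.  176.5] [19. 18.] 90.0
zero_mark 0.55 [268.4, 147.6, 301.8, 249.8] [283.4 197.1] [ 25.8 103.1] 3.4
needle_tip 0.32 [279.1, 187.1, 289.5, 227.5] [283.6 207.4] [10.8 41.3] 3.2

[... 983 characters left out ...]
.2] [292.8 249.6] [65.  18.8] 39.8
dial_centre 0.88 [243.6, 217.9, 354.0, 309.0] [306.7 250.6] [121.6  56.3] 41.1
dial_centre 0.74 [153.7, 257.1, 212.0, 305.6] [179.6 279.7] [63.8 19.4] 40.1
zero_mark 0.9 [294.7, 222.5, 324.0, 246.8] [310.  233.5] [25. 26.] 90.0
zero_mark 0.39 [102.2, 280.5, 161.1, 339.7] [133.  308.5] [65.9 19.7] 45.7
stop_block 0.52 [267.8, 228.0, 319.5, 275.7] [292.6 248.9] [62.4 17.8] 38.9
stop_block 0.41 [315.2, 271.5, 329.9, 286.0] [325.3 278.3] [20.6  7.4] 60.3
bowl 0.96 [344.0, 195.2, 388.8, 233.5] [366.5 212.5] [37. 45.] 90.0
bowl 0.68 [246.4, 214.2, 353.6, 311.9] [306.8 250.5] [121.3  57. ] 41.4
knife 0.92 [190.5, 313.5, 255.5, 377.8] [223.3 344.3] [88.4 11.3] 45.0
```

View pics/g_top.png

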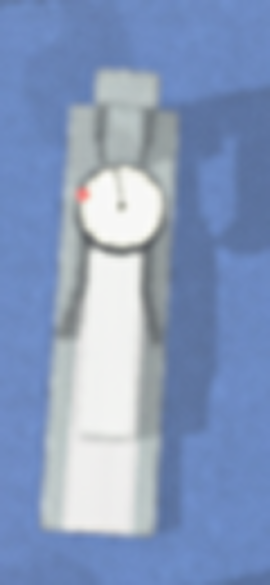

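View pics/w_top.png

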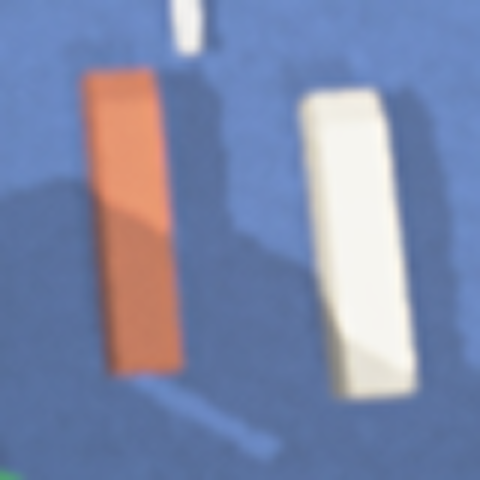

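View pics/g_sc.png

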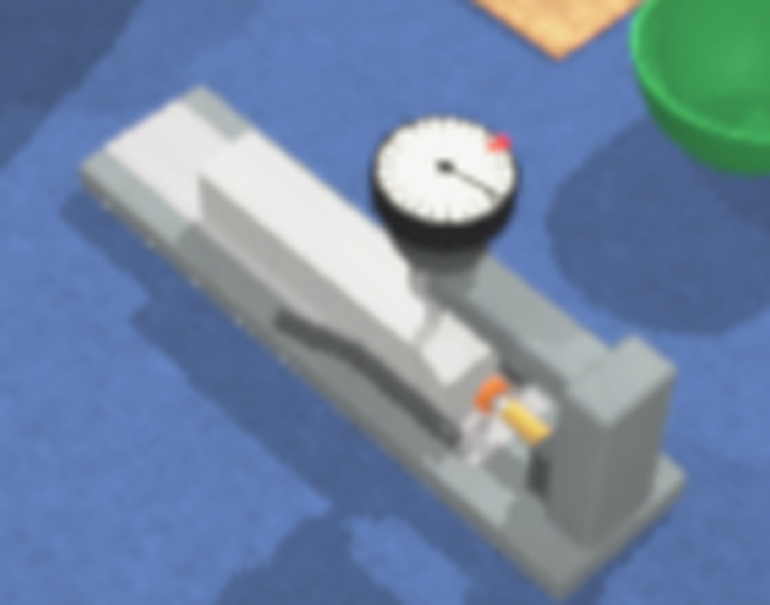

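```bash
cat > fit.py <<'E'
from h import *
from scipy.optimize import minimize, least_squares
def box(L,W,H,bev=False):
    l,w=L/2,W/2
    if bev: return np.array([[x,y,z] for y in(-w,w) for x,z in((-l,0),(-l,H),(l,0),(l,H-.008),(l-.018,H))])
    return np.array([[x,y,z] for x in(-l,l) for y in(-w,w) for z in(0,H)])
def place(p,P,z0):
    c,s=np.cos(p[2]),np.sin(p[2])
    return np.c_[p[0]+c*P[:,0]-s*P[:,1],p[1]+s*P[:,0]+c*P[:,1],P[:,2]+z0]
def soft(c,p,P,z0):
    h=cv2.convexHull(prj(c,place(p,P,z0)).astype(np.float32))
    m=np.zeros((420*4,560*4),np.uint8)
    cv2.fillConvexPoly(m,np.round(((h+.5)*4-.5)*16).astype(np.int32),255,shift=4)
    return cv2.resize(m,(560,420),interpolation=cv2.INTER_AREA)/255.
def fitsil(views,P,z0,p0):
    f=lambda q:sum(np.abs(soft(c,q*[.01,.01,.1],P,z0)-m).sum() for c,m in views)
    best=None
    x=np.array(p0)/[.01,.01,.1]
    for k in range(3):
        r=minimize(f,x,method="Nelder-Mead",options=dict(initial_simplex=x+np.vstack([np.zeros(3),np.eye(3)*(.5+.3*k)])));x=r.x
    return x*[.01,.01,.1],r.fun
E
python3 - <<'E'
from fit import *
import pickle
c={n:pickle.load(open(n+".pkl","rb")) for n in("top","scene")}
S=lambda p:np.array(p)/5.5+[230,200]-.4
T=lambda p:np.array(p)/4.5+[260,130]-.4
# gauge
obs=[("top",T([(42,528),(155,535),(178,112),(72,107)]),[[-.2,.04,.016],[-.2,-.04,.016],[.115,-.04,.016],[.115,.04,.016]]),
("top",T([(122,206)]),[[0,0,.147]]),
("scene",S([(82,165),(200,85)]),[[-.2,-.04,.016],[-.2,.04,.016]]),
("scene",S([(445,166)]),[[0,0,.147]]),
("scene",S([(566,580),(686,478)]),[[.115,-.04,.016],[.115,.04,.016]])]
def res(p): return np.concatenate([(prj(c[n],place(p,np.array(P),0))-uv).ravel() for n,uv,P in obs])
r=least_squares(res,[.5,0,0],loss="soft_l1");print("gauge",r.x,np.round(res(r.x).reshape(-1,2),1).tolist())
g=r.x
# master tail edge
tl=unp(c["top"],T([(82,435),(135,440)]),.048);ts=unp(c["scene"],S([(200,178),(245,135)]),.048)
R=np.array([[np.cos(g[2]),np.sin(g[2])],[-np.sin(g[2]),np.cos(g[2])]])
print("tail in gauge top",(tl[:,:2]-g[:2])@R.T,"scene",(ts[:,:2]-g[:2])@R.T)
for nm,u in(("zero",(82,195)),("needle",(119,170)),("pivot",(122,206))): print(nm,((unp(c["top"],T([u]),.147)[:,:2]-g[:2])@R.T))
for nm,u in(("zero",(500,145)),("needle",(495,194)),("pivot",(445,166))): print(nm,((unp(c["scene"],S([u]),.147)[:,:2]-g[:2])@R.T))
# silhouettes
def first(n,q):
    ctrl.camera(n);d=ctrl.trace(n,q)[0];print(q,n,d["confidence"],np.round(d["bbox"]));return d["region"].astype(float)
for q,P,px in(("white_bar",box(.16,.034,.032,True),(399,250)),("mat_top",box(.22,.11,.005),(204,246))):
    m={n:first(n,q) for n in c}
    p0=unp(c["top"],[px],.02)[0];p0[2]=0
    for ns in(["top"],["scene"],["top","scene"]): print(q,ns,fitsil([(c[n],m[n]) for n in ns],P,0,p0))
E
```

```text
gauge [ 0.65931159  0.02910785 -0.02712574] [[-0.2, -0.6], [-0.2, -0.5], [0.0, -0.7], [-0.4, -1.1], [-0.3, -0.4], [-1.5, -0.4], [-0.2, -0.5], [-0.4, -0.2], [-1.1, 0.6], [0.2, -1.0]]
tail in gauge top [[-0.13898549  0.0154195 ]
 [-0.1400626  -0.0215848 ]] scene [[-0.12939303 -0.02002804]
 [-0.13536308  0.01326001]]
zero [[0.00444941 0.02584511]]
needle [[0.02328919 0.00251231]]
pivot [[-0.00131178 -0.00094034]]
zero [[0.00800294 0.02488684]]
needle [[0.02488244 0.00412225]]
pivot [[0.00090369 0.00025389]]
white_bar top 0.77 [391. 226. 410. 275.]
white_bar scene 0.67 [105. 281. 162. 341.]
white_bar ['top'] (array([ 0.46345023, -0.34166571,  0.09513076]), np.float64(38.4078431372549))
white_bar ['scene'] (array([ 0.46751238, -0.33964308,  0.08565957]), np.float64(65.0156862745098))
white_bar ['top', 'scene'] (array([ 0.46584368, -0.34024964,  0.08875205]), np.float64(138.47450980392156))
mat_top top 0.94 [185. 210. 225. 284.]
mat_top scene 0.55 [281. 158. 356. 210.]
mat_top ['top'] (array([ 0.45714642,  0.28507999, -0.02878762]), np.float64(115.65882352941178))
mat_top ['scene'] (array([ 0.45913335,  0.28464935, -0.04545172]), np.float64(141.98823529411763))
mat_top ['top', 'scene'] (array([ 0.45773754,  0.28522138, -0.02490747]), np.float64(262.5137254901961))
```

```bash
cat > go.py <<'E'
from h import *
from scipy.spatial.transform import Rotation as Ro
G=np.array([.6593,.0291]); gy=-.0271
def g2w(x,y=0): return G+[np.cos(gy)*x-np.sin(gy)*y,np.sin(gy)*x+np.cos(gy)*y]
def pose():
    o=ctrl.get_obs();q=o["eef_rot"];return o,Ro.from_quat([q[1],q[2],q[3],q[0]])
def go(x,y,z,yaw=None):
    o,R=pose();d=R.inv().apply(np.array([x,y,z])-o["eef_pos"])*100
    X=R.as_matrix()[:,0];psi=np.degrees(np.arctan2(X[1],X[0]))
    print("t",round(o["time_s"],2),"pos",np.round(o["eef_pos"],4),"yaw",round(psi,2),"tool z",np.round(R.as_matrix()[:,2],3),"F",np.round(o["wrist_force"],1),"op",round(o["opening"],3))
    print("shift cm tool",np.round(d,2),"norm",round(np.linalg.norm(d),2), "" if yaw is None else "turn +z deg %.1f"%((psi-yaw+180)%360-180))
E
python3 -c "
from go import *
go(.6593,.0291,.26); go(.6593,.0291,.192)"
```

```text
t 1.75 pos [0.2511 0.5173 0.3039] yaw 64.11 tool z [ 0.  0. -1.] F [-0.6 -0.  -1.3] op 1.002
shift cm tool [-26.1   58.05   4.39] norm 63.79 
t 1.75 pos [0.2511 0.5173 0.3039] yaw 64.11 tool z [ 0.  0. -1.] F [-0.6 -0.  -1.3] op 1.002
shift cm tool [-26.1   58.05  11.19] norm 64.62
```

>>> {"method": "move_arm", "body": {
  "rows": "-1.6 3.6 0.2 0 0 0 1;-1.6 3.6 0.2 0 0 0 1;-1.6 3.6 0.2 0 0 0 1;-1.6 3.6 0.2 0 0 0 1;-1.6 3.6 0.2 0 0 0 1;-1.6 3.6 0.2 0 0 0 1;-1.6 3.6 0.2 0 0 0 1;-1.6 3.6 0.2 0 0 0 1;-1.6 3.6 0.3 0 0 0 1;-1.6 3.6 0.3 0 0 0 1;-1.6 3.6 0.3 0 0 0 1;-1.6 3.6 0.3 0 0 0 1;-1.6 3.6 0.3 0 0 0 1;-1.6 3.6 0.3 0 0 0 1;-1.6 3.6 0.3 0 0 0 1;-1.6 3.6 0.3 0 0 0 1"
}}

```text
time_s: 3.35
eef_pos: [0.6584, 0.0341, 0.2637]
eef_rot: [-0.0, 0.848, 0.531, 0.0]
wrist_force: [0.6, -0.4, 0.7]
opening: 1.0
```

```bash
python3 -c "
from go import *
go(.6593,.0291,.192)
c=ctrl.camera('wrist');cv2.imwrite('pics/wr1.png',c['color'])
print(prj(c,[[*G,.147],[*g2w(0,.03),.147],[*g2w(.03),.147],[*g2w(-.03),.147]]))
"
```

```text
t 3.35 pos [0.6584 0.0341 0.2637] yaw 64.11 tool z [ 0.  0. -1.] F [ 0.6 -0.4  0.7] op 1.0
shift cm tool [-0.41  0.3   7.17] norm 7.19 
[[268.19197898 236.53656081]
 [316.7047725  215.79360204]
 [289.40299205 279.9325322 ]
 [245.37889565 189.8868728 ]]
```

View pics/wr1.png

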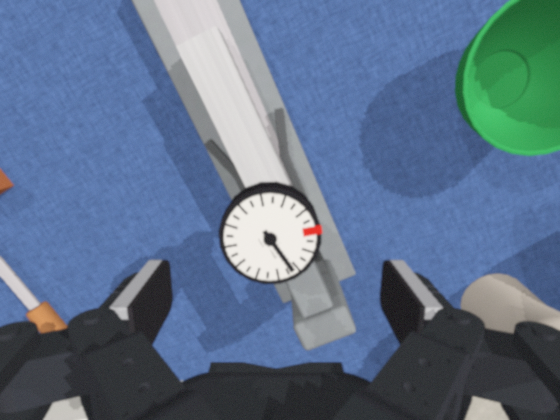

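```bash
python3 -c "
from go import *
c=ctrl.camera('wrist')
crop(c,210,175,330,295,6,'wr1c.png')
p=unp(c,[(270,239),(313,230),(294,272),(219,234),(321,234),(270,284)],.147)[:,:2];print(p)
for q in p[1:3]: print(np.hypot(*(q-p[0])),np.degrees(np.arctan2(*(q-p[0])[::-1])))
"
```

```text
[[ 0.66396526  0.02382478]
 [ 0.6698191   0.04809708]
 [ 0.68864887  0.02726545]
 [ 0.64847941 -0.0008276 ]
 [ 0.67400965  0.05117356]
 [ 0.68942982  0.01117004]]
0.02496821961565119 76.44069218634576
0.024922256847511173 7.935383116388523
```

View pics/wr1c.png

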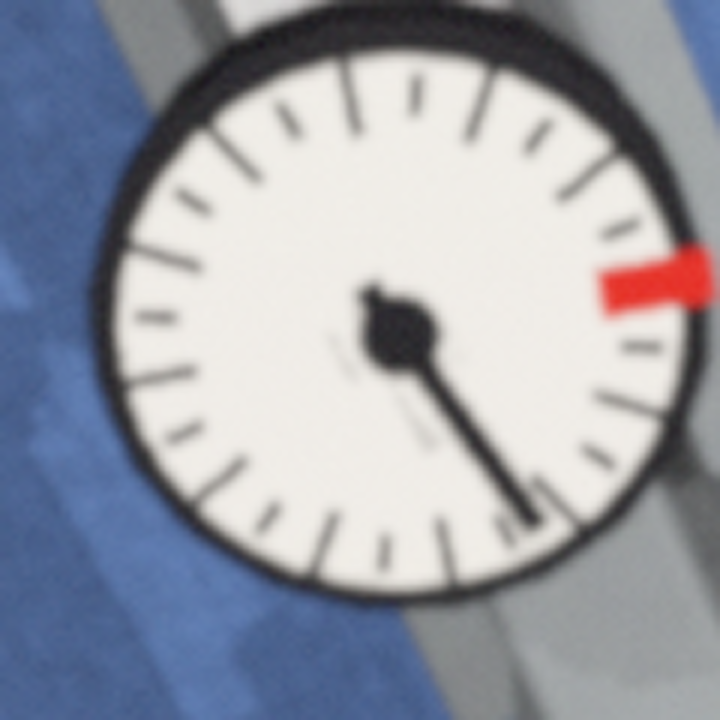

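```bash
python3 -c "
from go import *
c=ctrl.camera('wrist')
p=unp(c,np.array([(400,333),(655,281),(535,522),(400,320)])/6+[210,175]-.4,.147)[:,:2];print(p)
for q in p[1:3]: print(np.hypot(*(q-p[0])),np.degrees(np.arctan2(*(q-p[0])[::-1])))
print(prj(c,[[*G,.147]]))
go(.6593,.0291,.192)
"
```

```text
[[0.65887435 0.03188491]
 [0.66478617 0.05559405]
 [0.68202267 0.03506271]
 [0.65771086 0.03245703]]
0.024435070672459598 75.99892628718335
0.023365426824575392 7.8167009930143925
[[272.19262008 232.78202841]]
t 3.5 pos [0.6583 0.0333 0.263 ] yaw 63.92 tool z [-0.001 -0.    -1.   ] F [ 0.   0.7 -0.2] op 1.002
shift cm tool [-0.33  0.28  7.1 ] norm 7.12
```

```bash
python3 -c "
from go import *
go(.659,.0305,.190)
"
```

```text
t 3.5 pos [0.6583 0.0333 0.263 ] yaw 63.92 tool z [-0.001 -0.    -1.   ] F [ 0.   0.7 -0.2] op 1.002
shift cm tool [-0.21  0.19  7.3 ] norm 7.31
```

>>> {"method": "move_arm", "body": {
  "rows": "-0.2 0.2 2.3 0 0 0 1;0 0 2.5 0 0 0 1;0 0 2.5 0 0 0 1;0 0 0 0 0 0 1;0 0 0 0 0 0 0.8;0 0 0 0 0 0 0.7;0 0 0 0 0 0 0.65"
}}

```text
time_s: 4.2
eef_pos: [0.6584, 0.0307, 0.1942]
eef_rot: [0.002, 0.847, 0.531, -0.001]
wrist_force: [-8.5, -8.1, 8.4]
opening: 0.683
```

```bash
python3 -c "
from go import *
go(.659,.0305,.190)
c=ctrl.camera('wrist');cv2.imwrite('pics/wr2.png',c['color'])
"
```

```text
t 4.2 pos [0.6584 0.0307 0.1942] yaw 64.13 tool z [ 0.    -0.005 -1.   ] F [-8.5 -8.1  8.4] op 0.683
shift cm tool [0.01 0.06 0.42] norm 0.42
```

View pics/wr2.png

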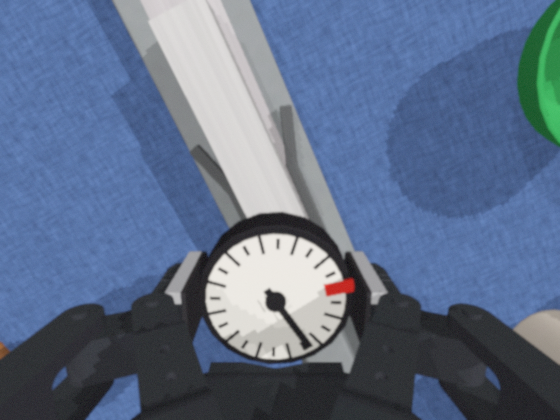

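>>> {"method": "move_arm", "body": {
  "rows": "-0.1 0 0 0 0 0 0.6;0 0 0 0 0 0 0.5;0 0 0 0 0 0 0.5;0 0 0 0 0 0 0.5"
}}

```text
time_s: 4.65
eef_pos: [0.6583, 0.0305, 0.1942]
eef_rot: [0.002, 0.848, 0.531, -0.0]
wrist_force: [-5.7, -6.1, 6.1]
opening: 0.682
```

```bash
python3 -c "
from go import *
go(.659,.0305,.190)
"
```

```text
t 4.65 pos [0.6583 0.0305 0.1942] yaw 64.12 tool z [ 0.002 -0.003 -1.   ] F [-5.7 -6.1  6.1] op 0.682
shift cm tool [0.03 0.06 0.42] norm 0.42
```

>>> {"method": "move_arm", "body": {
  "rows": "0 0 -0.2 0 0 8.5 0.5;0 0 0 0 0 8.5 0.5;0 0 0 0 0 8.5 0.5;0 0 0 0 0 8.5 0.5;0 0 0 0 0 8.5 0.5;0 0 0 0 0 8.5 0.5;0 0 0 0 0 8.5 0.5;0 0 0 0 0 8.5 0.5;0 0 0 0 0 0 0.5;0 0 0 0 0 0 0.5;0 0 0 0 0 0 0.5"
}}

```text
time_s: 5.75
eef_pos: [0.6601, 0.0318, 0.1944]
eef_rot: [0.0, 0.999, -0.034, 0.003]
wrist_force: [11.2, -0.1, -10.7]
opening: 0.676
```

```bash
python3 -c "
from go import *
go(.659,.0305,.190)
c=ctrl.camera('wrist');cv2.imwrite('pics/wr3.png',c['color'])
"
```

```text
t 5.75 pos [0.6601 0.0318 0.1944] yaw -3.9 tool z [ 0.007 -0.001 -1.   ] F [ 11.2  -0.1 -10.7] op 0.676
shift cm tool [-0.11  0.13  0.44] norm 0.47
```

View pics/wr3.png

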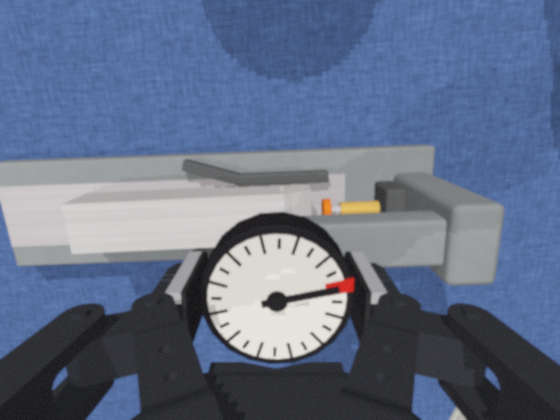

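>>> {"method": "move_arm", "body": {
  "rows": "0 0 0 0 0 2 0.5;0 0 0 0 0 0 0.5;0 0 0 0 0 0 0.5;0 0 0 0 0 0 1;0 0 0 0 0 0 1;0 0 0 0 0 0 1;0 0 0 0 0 0 1;0 0 -4 0 0 0 1;0 0 -4 0 0 0 1;0 0 0 0 0 0 1"
}}

```text
time_s: 6.8
eef_pos: [0.661, 0.0318, 0.2808]
eef_rot: [0.0, 0.999, -0.051, 0.006]
wrist_force: [0.8, -0.4, 1.0]
opening: 1.002
```

```bash
python3 -c "
from go import *
c=ctrl.camera('wrist');cv2.imwrite('pics/wr4.png',c['color'])
x,y=g2w(-.095);go(x,y,.25,-91.55)
import pickle;pickle.dump(c,open('wr4.pkl','wb'))
"
```

```text
t 6.85 pos [0.6598 0.0318 0.2776] yaw -5.88 tool z [ 0.008 -0.001 -1.   ] F [ 0.6 -0.4 -1. ] op 0.998
shift cm tool [-9.52  0.99  2.69] norm 9.94 turn +z deg 85.7
```

View pics/wr4.png

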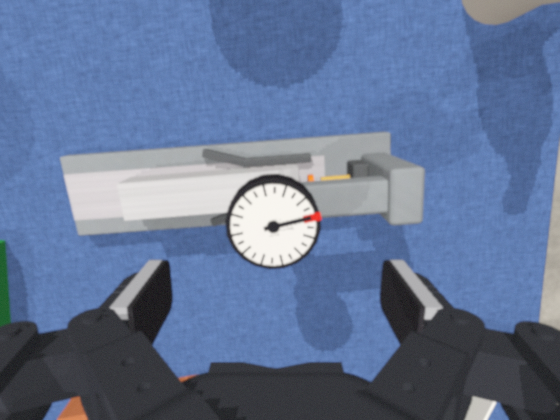

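```bash
python3 -c "
from go import *
import pickle
c=pickle.load(open('wr4.pkl','rb'))
def inv(p): 
    d=p[:,:2]-G;k,s=np.cos(gy),np.sin(gy);return np.round(np.c_[k*d[:,0]+s*d[:,1],-s*d[:,0]+k*d[:,1]],4).tolist()
print('bed',inv(unp(c,[(62,157),(78,235),(390,133)],.016)))
print('tail top',inv(unp(c,[(120,183),(124,220)],.048)))
print('pivot',inv(unp(c,[(274,227)],.148)),'pad',inv(unp(c,[(307,178),(313,177)],.028)))
crop(c,280,150,360,200,8,'pad4.png')
"
```

```text
bed [[-0.1959, 0.0405], [-0.1988, -0.0382], [0.1157, 0.039]]
tail top [[-0.1319, 0.0171], [-0.135, -0.017]]
pivot [[0.002, 0.0]] pad [[0.0343, 0.0046], [0.0399, 0.0051]]
```

View pics/pad4.png

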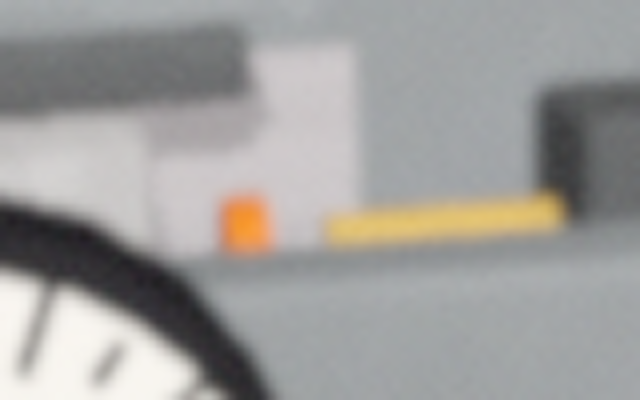

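>>> {"method": "move_arm", "body": {
  "rows": "-4.7 0.5 0 0 0 0 1;-4.8 0.5 0 0 0 0 1;0 0 0 0 0 -8.5 1;0 0 0 0 0 -8.5 1;0 0 0 0 0 -8.5 1;0 0 0 0 0 -8.5 1;0 0 0 0 0 -8.5 1;0 0 0 0 0 -8.5 1;0 0 0 0 0 -8.5 1;0 0 0 0 0 -8.5 1;0 0 1 0 0 -8.5 1;0 0 2 0 0 -8.5 1;0 0 2 0 0 -8.5 1;0 0 0 0 0 -0.8 1;0 0 0 0 0 0 1"
}}

```text
time_s: 8.35
eef_pos: [0.562, 0.0318, 0.2224]
eef_rot: [-0.001, 0.718, 0.696, -0.001]
wrist_force: [-0.3, -0.3, 1.1]
opening: 1.002
```

```bash
python3 -c "
from go import *
c=ctrl.camera('wrist');cv2.imwrite('pics/wr5.png',c['color'])
x,y=g2w(-.095);go(x,y,.095,88.45)
print(prj(c,[[*g2w(-.137,.017),.048],[*g2w(-.137,-.017),.048],[*g2w(-.2,.04),.016],[*g2w(-.2,-.04),.016]]))
"
```

```text
t 8.4 pos [0.5626 0.0318 0.2233] yaw 88.22 tool z [ 0.  0. -1.] F [-0.3 -0.7 -0.2] op 0.999
shift cm tool [-0.    0.17 12.83] norm 12.83 turn +z deg -0.2
[[299.35122912 150.01845268]
 [250.61716998 150.26828032]
 [328.85932734  58.76982153]
 [220.24936593  59.33562966]]
```

View pics/wr5.png

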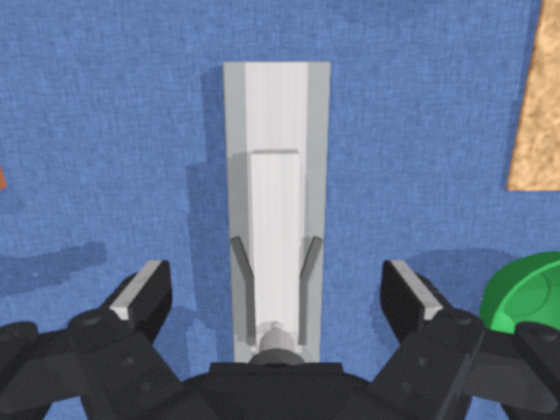

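>>> {"method": "move_arm", "body": {
  "rows": "0 0.1 4 0 0 0 1;0 0 4 0 0 0 1;0 0 3.5 0 0 0 1;0 0 1.2 0 0 0 1;0 0 0 0 0 0 1;0 0 0 0 0 0 0.6;0 0 0 0 0 0 0.4;0 0 0 0 0 0 0.2;0 0 0 0 0 0 0.2;0 0 0 0 0 0 0.2;0 0 0 0 0 0 0.2"
}}

```text
time_s: 9.5
eef_pos: [0.5645, 0.0317, 0.0976]
eef_rot: [0.001, 0.717, 0.697, 0.001]
wrist_force: [-1.1, 0.4, 7.2]
opening: 0.385
```

```bash
python3 -c "
from go import *
x,y=g2w(-.095);go(x,y,.095,88.45)
"
```

```text
t 9.5 pos [0.5645 0.0317 0.0976] yaw 88.42 tool z [ 0.003 -0.    -1.   ] F [-1.1  0.4  7.2] op 0.385
shift cm tool [-0.01 -0.02  0.26] norm 0.27 turn +z deg -0.0
```

>>> {"method": "move_arm", "body": {
  "rows": "0 -1 0 0 0 0 0.2;0 -1.5 0 0 0 0 0.2;0 -1.5 0 0 0 0 0.2;0 -1.5 0 0 0 0 0.2;0 -0.8 0 0 0 0 0.2;0 0 0 0 0 0 0.2;0 0 0 0 0 0 1;0 0 0 0 0 0 1;0 0 0 0 0 0 1;0 2 0 0 0 0 1;0 1.8 0 0 0 0 1;0 0 0 0 0 0 1;0 0 0 0 0 0 0.5;0 0 0 0 0 0 0.2;0 0 0 0 0 0 0.2;0 0 0 0 0 0 0.2;0 0 0 0 0 0 0.2"
}}

```text
time_s: 11.2
eef_pos: [0.5381, 0.0324, 0.096]
eef_rot: [-0.0, 0.717, 0.697, -0.0]
wrist_force: [-1.2, -1.2, 1.6]
opening: 0.385
```

```bash
python3 -c "
from go import *
x,y=g2w(-.12);go(x,y,.095,88.45)
c=ctrl.camera('wrist');cv2.imwrite('pics/wr6.png',c['color'])
c=ctrl.camera('scene');crop(c,230,150,380,310,5,'sc6.png')
"
```

```text
t 11.2 pos [0.5381 0.0324 0.096 ] yaw 88.42 tool z [-0. -0. -1.] F [-1.2 -1.2  1.6] op 0.385
shift cm tool [-0.    0.13  0.1 ] norm 0.16 turn +z deg -0.0
```

View pics/wr6.png

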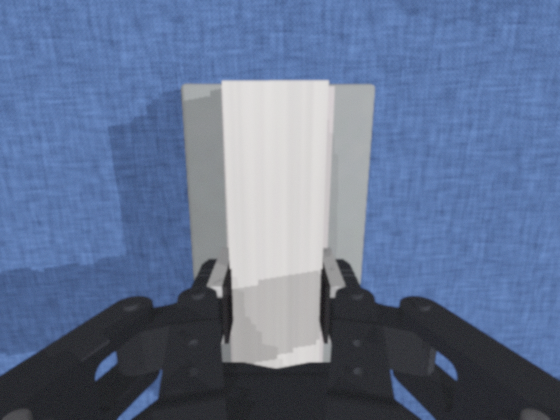

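View pics/sc6.png

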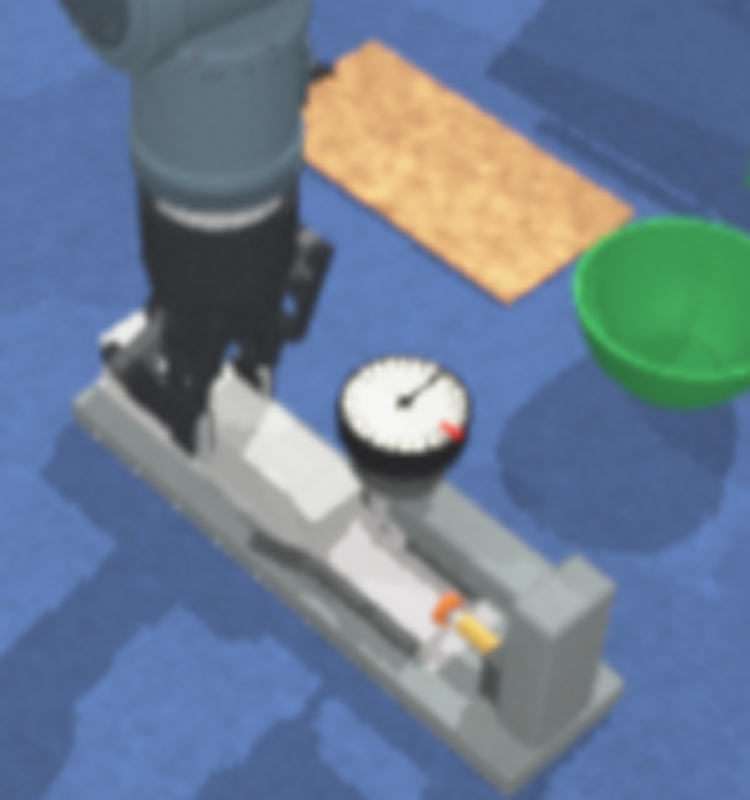

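>>> {"method": "move_arm", "body": {
  "rows": "0 -0.5 -0.3 0 0 0 0.2;0 -1.5 -0.7 0 0 0 0.2;0 -1 -3 0 0 0 0.2;0 -1 -3.4 0 0 0 0.2;2.5 -0.5 0 0 0 0 0.2;3.5 -0.6 0 0 0 0 0.2;3.5 -0.6 0 0 0 0 0.2;3.5 -0.6 0 0 0 0 0.2;3.5 -0.6 0 0 0 0 0.2;3.5 -0.6 0 0 0 0 0.2;3 -0.6 0 0 0 0 0.2;2 -0.6 0 0 0 0 0.2;0 0 0 0 0 0 0.2;0 0 0 0 0 0 0.2"
}}

```text
time_s: 12.7
eef_pos: [0.4574, 0.2848, 0.1691]
eef_rot: [-0.0, 0.716, 0.698, -0.001]
wrist_force: [0.3, -0.4, -4.2]
opening: 0.387
```

```bash
python3 -c "
from go import *
go(.4577,.2852,.087,88.45)
c=ctrl.camera('wrist');cv2.imwrite('pics/wr7.png',c['color'])
c=ctrl.camera('scene');crop(c,230,120,380,240,5,'sc7.png')
"
```

```text
t 12.7 pos [0.4574 0.2848 0.1691] yaw 88.5 tool z [-0.001 -0.001 -1.   ] F [ 0.3 -0.4 -4.2] op 0.387
shift cm tool [0.05 0.04 8.21] norm 8.21 turn +z deg 0.0
```

View pics/wr7.png

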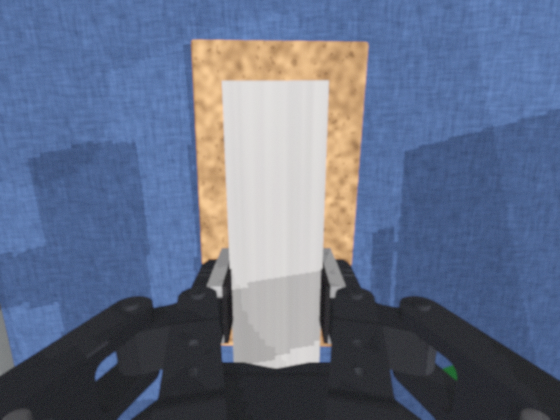

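View pics/sc7.png

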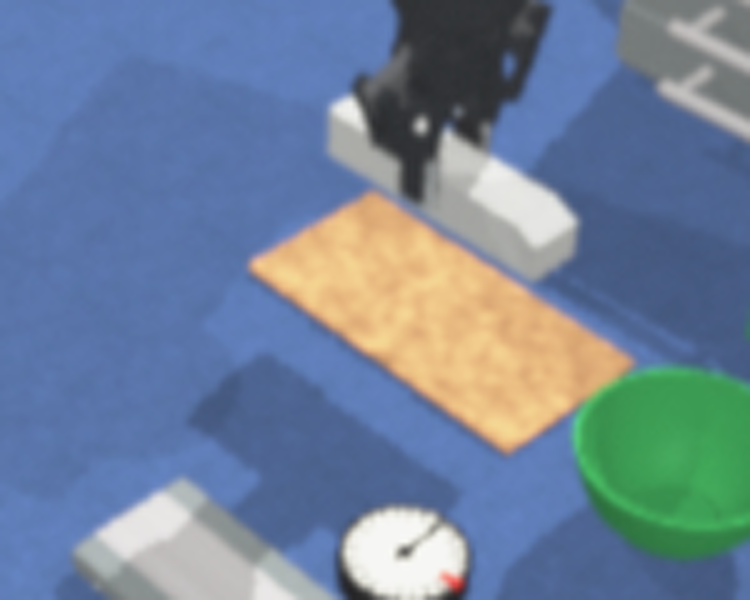

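>>> {"method": "move_arm", "body": {
  "rows": "0 0 3 0 0 0 0.2;0 0 3 0 0 0 0.2;0 0 1.8 0 0 0 0.2;0 0 0.4 0 0 0 0.2;0 0 0.2 0 0 0 0.2;0 0 0 0 0 0 0.2;0 0 0 0 0 0 0.2"
}}

```text
time_s: 13.5
eef_pos: [0.4594, 0.2849, 0.0872]
eef_rot: [0.0, 0.717, 0.697, 0.001]
wrist_force: [0.9, 0.9, -4.4]
opening: 0.385
```

Not yet touching (still carrying the weight). Going a bit lower.

>>> {"method": "move_arm", "body": {
  "rows": "0 0 0.2 0 0 0 0.2;0 0 0.1 0 0 0 0.2;0 0 0 0 0 0 0.2;0 0 0 0 0 0 0.2"
}}

```text
time_s: 13.9
eef_pos: [0.4594, 0.2851, 0.085]
eef_rot: [0.001, 0.717, 0.697, 0.001]
wrist_force: [-3.3, -2.2, 9.2]
opening: 0.387
```

>>> {"method": "move_arm", "body": {
  "rows": "0 0 0 0 0 0 1;0 0 0 0 0 0 1;0 0 0 0 0 0 1;0 0 -4 0 0 0 1;0 0 -4 0 0 0 1;-3 -0.2 -3 0 0 0 1;-4 -0.2 0 0 0 0 1;-4 -0.2 0 0 0 0 1;-4 -0.2 0 0 0 0 1;-4 -0.2 0 0 0 0 1;-4 -0.3 0 0 0 0 1;-4 -0.3 0 0 0 0 1;-4 -0.3 0 0 0 0 1;-4 -0.3 0 0 0 0 1;-4 -0.3 0 0 0 0 1;-4 -0.3 0 0 0 0 1;-4 -0.3 0 0 0 0 1;-4 -0.3 0 0 0 0 1;-4 -0.2 0 0 0 0 1;-4 -0.2 0 0 0 0 1"
}}

```text
time_s: 15.9
eef_pos: [0.4037, -0.3057, 0.193]
eef_rot: [0.0, 0.717, 0.697, 0.0]
wrist_force: [1.8, -0.5, -0.0]
opening: 0.999
```

>>> {"method": "move_arm", "body": {
  "rows": "-4 -0.1 0 0 0 0 1;0 0 0 0 0 -6.6 1;0 0 0 0 0 0 1;0 0 0 0 0 0 1"
}}

```text
time_s: 16.3
eef_pos: [0.4018, -0.3434, 0.1926]
eef_rot: [-0.0, 0.676, 0.736, 0.0]
wrist_force: [1.0, 0.3, 0.7]
opening: 0.999
```

```bash
python3 -c "
from go import *
from fit import place,box
go(.4042,-.3455,.2,95.1)
c=ctrl.camera('wrist');cv2.imwrite('pics/wr8.png',c['color'])
P=place([.4658,-.3402,.0888],box(.16,.034,.032,True),0)
print(np.round(prj(c,P[[1,4,6,9]]),1))
c=ctrl.camera('scene');cv2.imwrite('pics/sc8.png',c['color'])
c=ctrl.camera('top');crop(c,140,140,320,300,4,'top8.png')
"
```

```text
t 16.3 pos [ 0.4018 -0.3434  0.1926] yaw 94.86 tool z [-0.     0.001 -1.   ] F [1.  0.3 0.7] op 0.999
shift cm tool [-0.23  0.22 -0.74] norm 0.81 turn +z deg -0.2
[[246.5 187.3]
 [251.4 364.3]
 [296.7 187. ]
 [294.7 364. ]]
```

View pics/wr8.png

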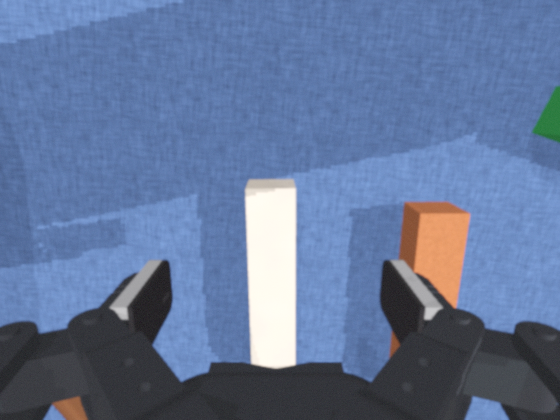

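View pics/top8.png

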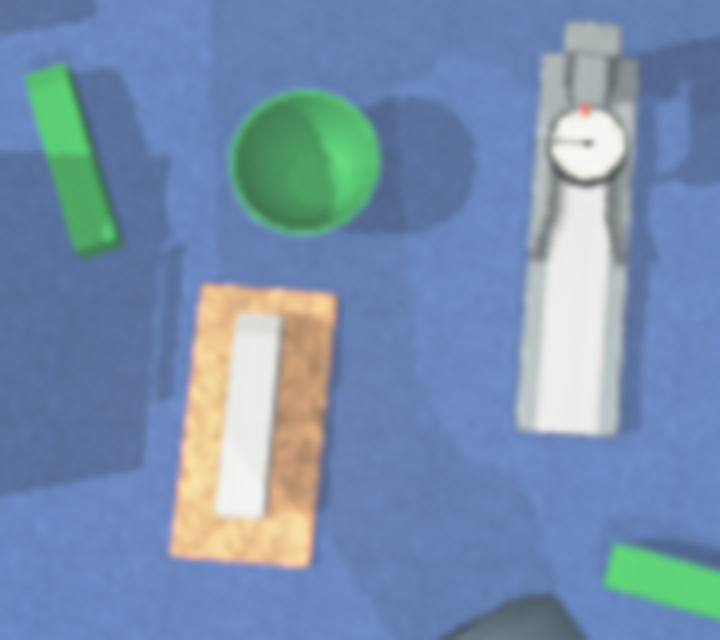

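>>> {"method": "move_arm", "body": {
  "rows": "-0.2 0.2 3 0 0 0 1;0 0 4 0 0 0 1;0 0 3 0 0 0 1;0 0 1.2 0 0 0 1;0 0 0 0 0 0 1;0 0 0 0 0 0 0.6;0 0 0 0 0 0 0.2;0 0 0 0 0 0 0.2;0 0 0 0 0 0 0.2;0 0 0 0 0 0 0.2"
}}

```text
time_s: 17.45
eef_pos: [0.4048, -0.3466, 0.0824]
eef_rot: [0.001, 0.676, 0.737, -0.0]
wrist_force: [-0.7, 0.0, 6.7]
opening: 0.382
```

```bash
python3 -c "
from go import *
x,y=g2w(-.195);go(x,y,.2,88.45)
c=ctrl.camera('wrist');cv2.imwrite('pics/wr9.png',c['color'])
"
```

```text
t 17.45 pos [ 0.4048 -0.3466  0.0824] yaw 95.01 tool z [ 0.002 -0.002 -1.   ] F [-0.7  0.   6.7] op 0.382
shift cm tool [ 37.41   9.28 -11.83] norm 40.32 turn +z deg 6.6
```

View pics/wr9.png

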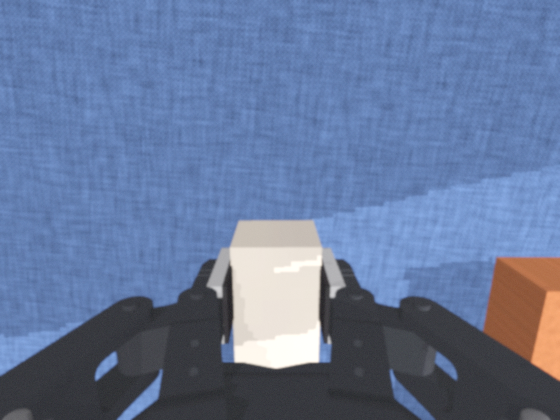

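>>> {"method": "move_arm", "body": {
  "rows": "0 0 -1 0 0 0 0.2;0 0 -3 0 0 0 0.2;0 0 -4 0 0 0 0.2;2 0.4 -3 0 0 0 0.2;3.2 0.8 0 0 0 0 0.2;3.2 0.8 0 0 0 0 0.2;3.2 0.8 0 0 0 0 0.2;3.2 0.8 0 0 0 0 0.2;3.2 0.8 0 0 0 0 0.2;3.2 0.8 0 0 0 0 0.2;3.2 0.8 0 0 0 0 0.2;3.2 0.8 0 0 0 0 0.2;3.2 0.8 0 0 0 0 0.2;3.2 0.8 0 0 0 0 0.2;3.2 0.8 0 0 0 3 0.2;0.2 0.1 0 0 0 3.6 0.2;0 0 0 0 0 0 0.2;0 0 0 0 0 0 0.2"
}}

```text
time_s: 19.3
eef_pos: [0.464, 0.0348, 0.1911]
eef_rot: [0.0, 0.716, 0.698, -0.0]
wrist_force: [-0.3, -0.2, -1.3]
opening: 0.388
```

```bash
python3 -c "
from go import *
from fit import place,box
x,y=g2w(-.195);go(x,y,.098,88.45)
c=ctrl.camera('wrist');cv2.imwrite('pics/wr10.png',c['color'])
print(prj(c,[[*g2w(-.2,.04),.016],[*g2w(-.2,-.04),.016]]))
c=ctrl.camera('scene');crop(c,200,150,360,310,5,'sc10.png')
"
```

```text
t 19.3 pos [0.464  0.0348 0.1911] yaw 88.52 tool z [-0. -0. -1.] F [-0.3 -0.2 -1.3] op 0.388
shift cm tool [-0.04  0.04  9.31] norm 9.31 turn +z deg 0.1
[[330.09697942 198.08624953]
 [219.91124764 198.0918051 ]]
```

View pics/wr10.png

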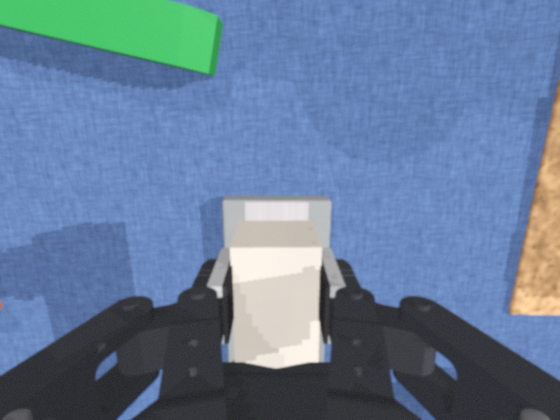

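View pics/sc10.png

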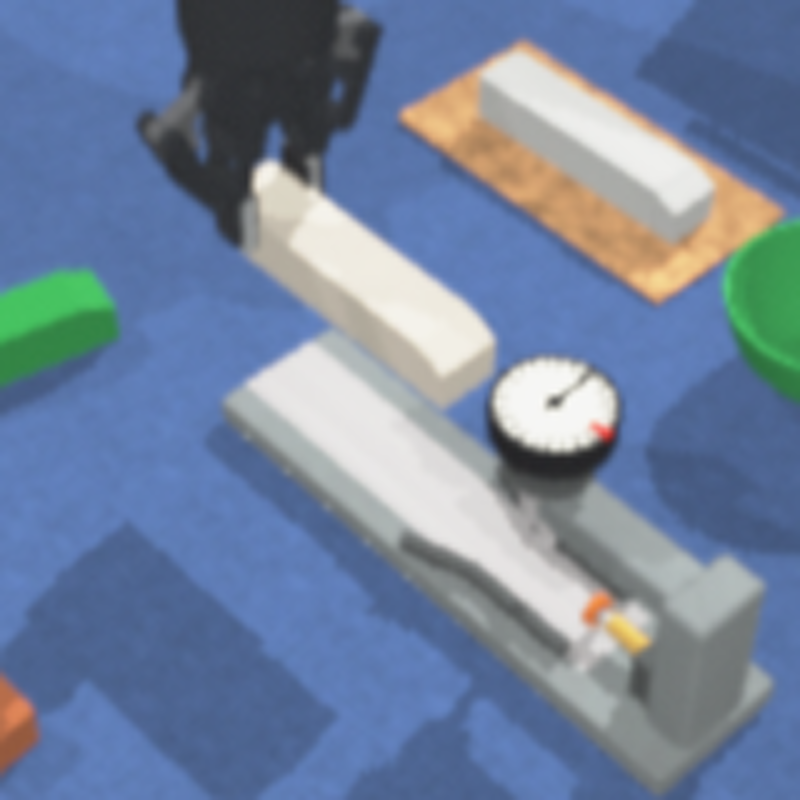

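>>> {"method": "move_arm", "body": {
  "rows": "0.1 0 3 0 0 0 0.2;0 0 3 0 0 0 0.2;0 0 2 0 0 0 0.2;0 0 1 0 0 0 0.2;0 0 0.2 0 0 0 0.2;0 0 0 0 0 0 0.2;0 0 0 0 0 0 0.2"
}}

```text
time_s: 20.1
eef_pos: [0.4649, 0.0356, 0.0996]
eef_rot: [0.001, 0.717, 0.697, 0.0]
wrist_force: [0.0, -1.1, -1.1]
opening: 0.387
```

>>> {"method": "move_arm", "body": {
  "rows": "0 0 0.1 0 0 0 0.2;0 0 0.1 0 0 0 0.2;0 0 0 0 0 0 0.2;0 0 0 0 0 0 0.2"
}}

```text
time_s: 20.5
eef_pos: [0.4649, 0.0357, 0.0984]
eef_rot: [0.001, 0.717, 0.697, 0.0]
wrist_force: [-4.7, -1.0, 12.5]
opening: 0.388
```

```bash
python3 -c "
from go import *
x,y=g2w(-.17);go(x,y,.098,88.45)
c=ctrl.camera('scene');crop(c,220,190,360,310,5.5,'sc11.png')
"
```

```text
t 20.5 pos [0.4649 0.0357 0.0984] yaw 88.43 tool z [ 0.001 -0.001 -1.   ] F [-4.7 -1.  12.5] op 0.388
shift cm tool [-0.13  2.45  0.04] norm 2.46 turn +z deg -0.0
```

View pics/sc11.png

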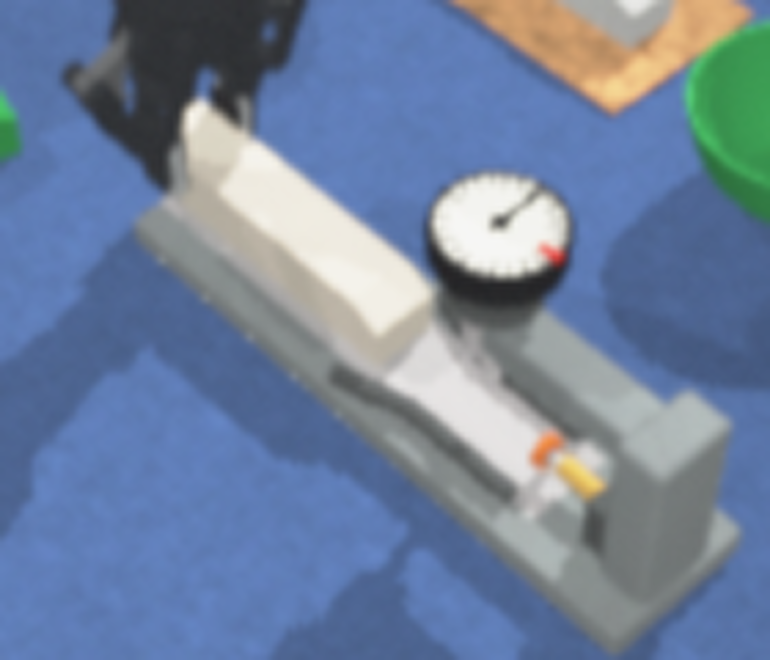

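>>> {"method": "move_arm", "body": {
  "rows": "0 0.5 -0.1 0 0 0 0.2;0 0.8 0 0 0 0 0.2;0 0.8 0 0 0 0 0.2;0 0.8 0 0 0 0 0.2;0 0.8 0 0 0 0 0.2;0 0.5 0 0 0 0 0.2;0 0 0 0 0 0 0.2;0 0 0 0 0 0 0.2"
}}

```text
time_s: 21.35
eef_pos: [0.5075, 0.0345, 0.0985]
eef_rot: [0.001, 0.717, 0.697, 0.001]
wrist_force: [0.7, -0.1, 3.2]
opening: 0.387
```

```bash
python3 -c "
from go import *
x,y=g2w(-.17);go(x,y,.098,88.45)
"
```

```text
t 21.35 pos [0.5075 0.0345 0.0985] yaw 88.41 tool z [ 0.002 -0.    -1.   ] F [ 0.7 -0.1  3.2] op 0.387
shift cm tool [-0.13 -1.81  0.04] norm 1.82 turn +z deg -0.0
```

>>> {"method": "move_arm", "body": {
  "rows": "0 0.4 0 0 0 0 0.2;0 0.4 0 0 0 0 0.2;0 0.4 0 0 0 0 0.2;0 0.4 0 0 0 0 0.2;0 0 0 0 0 0 0.2"
}}

```text
time_s: 21.85
eef_pos: [0.5217, 0.0342, 0.0984]
eef_rot: [-0.001, 0.717, 0.697, -0.001]
wrist_force: [-7.9, -1.2, 12.2]
opening: 0.38
```

>>> {"method": "move_arm", "body": {
  "rows": "0 0.4 0 0 0 0 0.2;0 0.4 0 0 0 0 0.2;0 0.4 0 0 0 0 0.2;0 0.3 0 0 0 0 0.2;0 0 0 0 0 0 0.2;0 0 0 0 0 0 0.2"
}}

```text
time_s: 22.45
eef_pos: [0.5339, 0.0344, 0.0983]
eef_rot: [-0.003, 0.717, 0.697, -0.003]
wrist_force: [-20.3, -0.9, 25.7]
opening: 0.389
```

```bash
python3 -c "
from go import *
x,y=g2w(-.107);go(x,y,.098,88.45)
c=ctrl.camera('scene');crop(c,220,190,360,310,5.5,'sc12.png')
"
```

```text
t 22.45 pos [0.5339 0.0344 0.0983] yaw 88.45 tool z [-0.009  0.001 -1.   ] F [-20.3  -0.9  25.7] op 0.389
shift cm tool [-0.19  1.85  0.02] norm 1.86 turn +z deg 0.0
```

View pics/sc12.png

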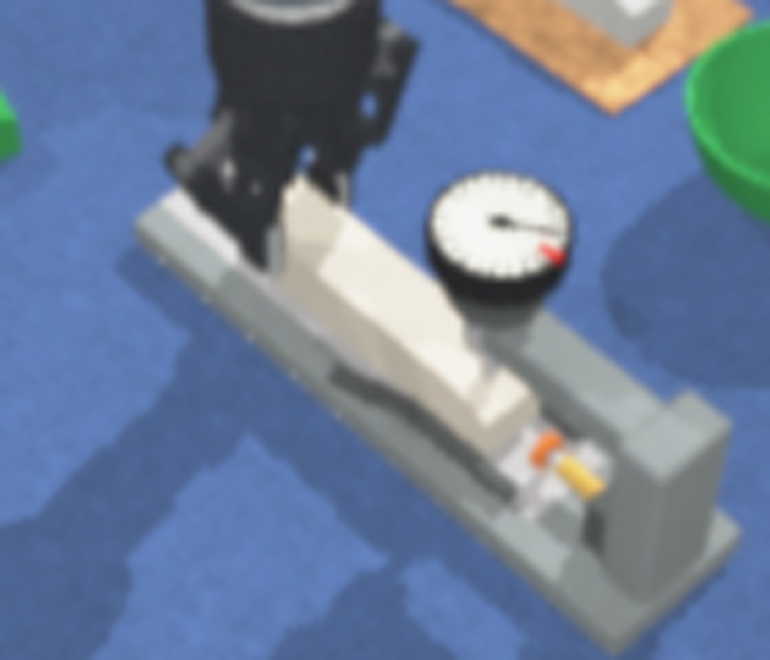

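>>> {"method": "move_arm", "body": {
  "rows": "0 -0.2 -0.1 0 0 0 0.2;0 0 -0.1 0 0 0 0.2;0 0 0 0 0 0 0.2"
}}

```text
time_s: 22.8
eef_pos: [0.5339, 0.0342, 0.099]
eef_rot: [-0.001, 0.717, 0.697, -0.001]
wrist_force: [-5.2, 0.8, -1.1]
opening: 0.384
```

>>> {"method": "move_arm", "body": {
  "rows": "0 0.2 0 0 0 0 0.2;0 0.2 0 0 0 0 0.2;0 0.2 0 0 0 0 0.2;0 0 0 0 0 0 0.2;0 0 0 0 0 0 0.2"
}}

```text
time_s: 23.3
eef_pos: [0.5417, 0.0337, 0.0998]
eef_rot: [0.0, 0.717, 0.697, 0.0]
wrist_force: [0.3, 0.3, -5.0]
opening: 0.388
```

```bash
python3 -c "
from go import *
x,y=g2w(-.107);go(x,y,.098,88.45)
c=ctrl.camera('scene');crop(c,270,200,350,260,9,'sc13.png')
"
```

```text
t 23.3 pos [0.5417 0.0337 0.0998] yaw 88.41 tool z [ 0.001  0.    -1.   ] F [ 0.3  0.3 -5. ] op 0.388
shift cm tool [-0.14  1.07  0.18] norm 1.09 turn +z deg -0.0
```

View pics/sc13.png

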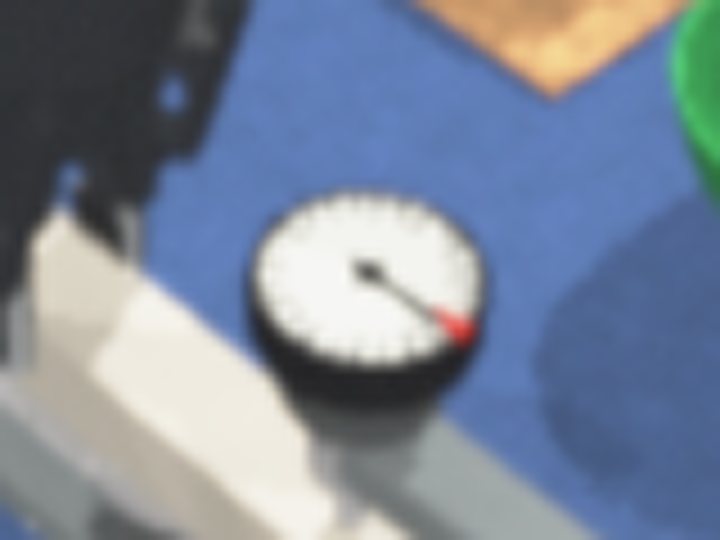

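>>> {"method": "move_arm", "body": {
  "rows": "0 0.2 0.1 0 0 0 0.2;0 0.2 0 0 0 0 0.2;0 0 0 0 0 0 0.2;0 0 0 0 0 0 0.2"
}}

```text
time_s: 23.75
eef_pos: [0.5456, 0.0336, 0.099]
eef_rot: [0.0, 0.717, 0.697, 0.0]
wrist_force: [-1.1, 1.1, -2.6]
opening: 0.382
```

>>> {"method": "move_arm", "body": {
  "rows": "0 0.1 0 0 0 0 0.2;0 0 0 0 0 0 0.2;0 0 0 0 0 0 0.2"
}}

```text
time_s: 24.05
eef_pos: [0.5463, 0.0336, 0.0989]
eef_rot: [0.0, 0.717, 0.697, 0.0]
wrist_force: [-1.0, -0.1, -2.4]
opening: 0.385
```

>>> {"method": "move_arm", "body": {
  "rows": "0 0.1 0 0 0 0 0.2;0 0 0 0 0 0 0.2;0 0 0 0 0 0 0.2"
}}

```text
time_s: 24.35
eef_pos: [0.5473, 0.0336, 0.0989]
eef_rot: [0.0, 0.717, 0.697, 0.0]
wrist_force: [-1.2, 0.2, -1.6]
opening: 0.388
```

>>> {"method": "move_arm", "body": {
  "rows": "0 0.1 0 0 0 0 0.2;0 0 0 0 0 0 0.2;0 0 0 0 0 0 0.2"
}}

```text
time_s: 24.65
eef_pos: [0.5483, 0.0336, 0.0989]
eef_rot: [0.0, 0.717, 0.697, 0.0]
wrist_force: [-1.0, 0.2, -2.9]
opening: 0.387
```

>>> {"method": "move_arm", "body": {
  "rows": "0 0.1 0 0 0 0 0.2;0 0 0 0 0 0 0.2;0 0 0 0 0 0 0.2"
}}

```text
time_s: 24.95
eef_pos: [0.5493, 0.0335, 0.0989]
eef_rot: [0.0, 0.717, 0.697, 0.0]
wrist_force: [-1.5, 0.2, -2.6]
opening: 0.386
```

>>> {"method": "move_arm", "body": {
  "rows": "0 0.1 0 0 0 0 0.2;0 0 0 0 0 0 0.2;0 0 0 0 0 0 0.2"
}}

```text
time_s: 25.25
eef_pos: [0.5503, 0.0335, 0.0989]
eef_rot: [0.0, 0.717, 0.697, 0.0]
wrist_force: [-1.3, -0.3, -3.0]
opening: 0.385
```

>>> {"method": "move_arm", "body": {
  "rows": "0 0.1 0 0 0 0 0.2;0 0 0 0 0 0 0.2;0 0 0 0 0 0 0.2"
}}

```text
time_s: 25.55
eef_pos: [0.5513, 0.0335, 0.0989]
eef_rot: [0.0, 0.717, 0.697, 0.0]
wrist_force: [-1.1, 0.7, -2.8]
opening: 0.388
```

>>> {"method": "move_arm", "body": {
  "rows": "0 0.1 0 0 0 0 0.2;0 0 0 0 0 0 0.2;0 0 0 0 0 0 0.2"
}}

```text
time_s: 25.85
eef_pos: [0.5524, 0.0335, 0.099]
eef_rot: [0.0, 0.717, 0.697, 0.0]
wrist_force: [-1.0, 0.4, -3.1]
opening: 0.386
```

```bash
python3 -c "
from go import *
c=ctrl.camera('scene');crop(c,290,230,350,290,10,'sc14.png')
"
```

```text
(no output)
```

View pics/sc14.png

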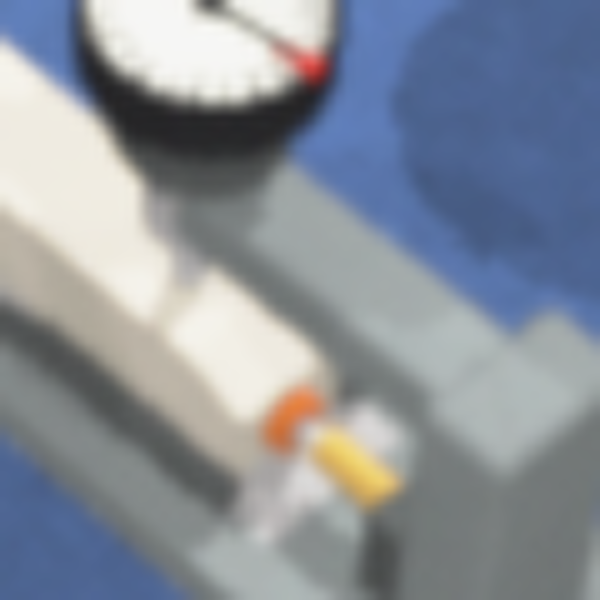

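Very close to the pad now, with the baseline Fx at about −1.2 N. I'll keep to 1 mm steps.

>>> {"method": "move_arm", "body": {
  "rows": "0 0.1 0 0 0 0 0.2;0 0 0 0 0 0 0.2;0 0 0 0 0 0 0.2"
}}

```text
time_s: 26.2
eef_pos: [0.5531, 0.0334, 0.0989]
eef_rot: [-0.0, 0.717, 0.697, -0.0]
wrist_force: [-3.0, 0.1, -1.9]
opening: 0.385
```

>>> {"method": "move_arm", "body": {
  "rows": "0 0.1 0 0 0 0 0.2;0 0 0 0 0 0 0.2;0 0 0 0 0 0 0.2"
}}

```text
time_s: 26.5
eef_pos: [0.5539, 0.0334, 0.0987]
eef_rot: [-0.0, 0.717, 0.697, -0.0]
wrist_force: [-4.8, -0.1, -2.5]
opening: 0.381
```

>>> {"method": "move_arm", "body": {
  "rows": "0 0.1 0 0 0 0 0.2;0 0 0 0 0 0 0.2;0 0 0 0 0 0 0.2"
}}

```text
time_s: 26.8
eef_pos: [0.5546, 0.0334, 0.0986]
eef_rot: [-0.001, 0.717, 0.697, -0.0]
wrist_force: [-6.3, 0.8, -0.3]
opening: 0.387
```

>>> {"method": "move_arm", "body": {
  "rows": "0 0.1 0 0 0 0 0.2;0 0 0 0 0 0 0.2;0 0 0 0 0 0 0.2"
}}

```text
time_s: 27.1
eef_pos: [0.5552, 0.0335, 0.0985]
eef_rot: [-0.001, 0.717, 0.697, -0.001]
wrist_force: [-7.4, 0.6, 0.1]
opening: 0.384
```

>>> {"method": "move_arm", "body": {
  "rows": "0 0 0 0 0 0 0.45;0 0 0 0 0 0 0.6;0 0 0 0 0 0 0.9;0 0 0 0 0 0 1;0 0 0 0 0 0 1;0 0 -2 0 0 0 1;0 0 -4 0 0 0 1;0 -2 -4 0 0 0 1;0 -4 -3 0 0 0 1;0 -4 0 0 0 0 1;0 0 0 0 0 0 1"
}}

```text
time_s: 28.2
eef_pos: [0.452, 0.037, 0.2285]
eef_rot: [-0.001, 0.717, 0.697, -0.001]
wrist_force: [-0.3, 0.4, -0.5]
opening: 1.001
```

```bash
python3 -c "
from go import *
go(.5,0.03,.2)
c=ctrl.camera('scene');crop(c,230,190,360,300,6,'sc15.png');cv2.imwrite('pics/sc15f.png',c['color'])
c=ctrl.camera('wrist');cv2.imwrite('pics/wr15.png',c['color'])
"
```

```text
t 28.2 pos [0.452  0.037  0.2285] yaw 88.45 tool z [-0.002  0.    -1.   ] F [-0.3  0.4 -0.5] op 1.001
shift cm tool [-0.57  4.83  2.84] norm 5.63
```

View pics/sc15.png

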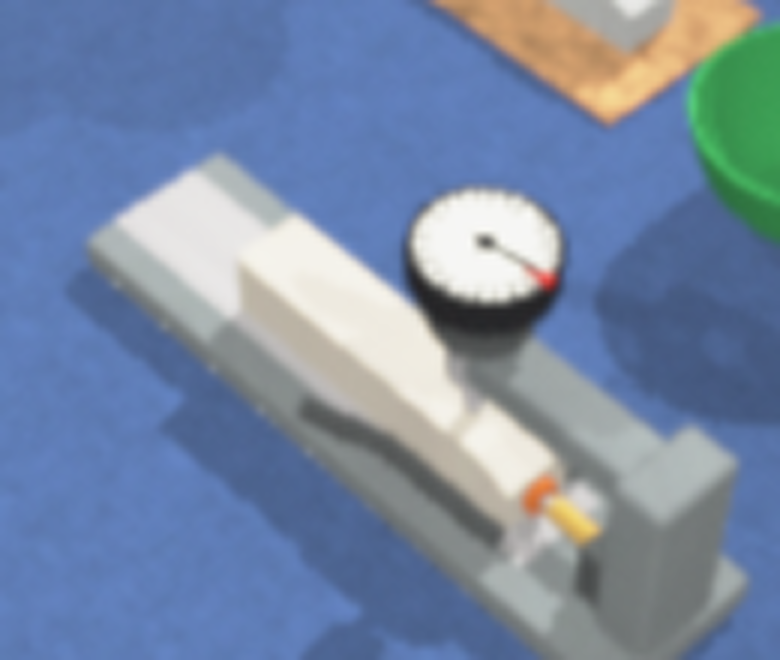

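View pics/wr15.png

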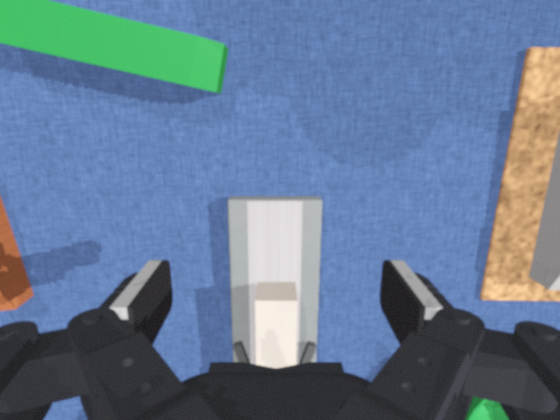

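```bash
python3 -c "
from go import *
c=ctrl.camera('wrist')
crop(c,220,180,340,370,4,'wr16.png')
p=unp(c,[(255,283),(298,283)],.048);print(p, [np.array(q[:2]-G) for q in p])
a=cv2.imread('pics/scene0.png');b=cv2.imread('pics/sc15f.png')
for im in(a,b):
    h=cv2.cvtColor(im,cv2.COLOR_BGR2HSV);m=((h[...,0]<14)&(h[...,1]>150)&(h[...,2]>150)).astype(np.uint8);m[:255]=0;m[295:]=0;m[:,:305]=0;m[:,340:]=0
    ys,xs=np.nonzero(m);print(len(xs),xs.mean(),ys.mean(),xs.min(),xs.max(),ys.min(),ys.max())
import pickle
v=np.hstack([cv2.resize(i[260:295,300:345],None,fx=8,fy=8,interpolation=cv2.INTER_CUBIC) for i in(a,b)]);cv2.imwrite('pics/padcmp.png',v)
cc=ctrl.camera('scene');print(prj(cc,[[*g2w(.035),.028],[*g2w(.038),.028]]))
"
```

```text
[[0.52280535 0.01782484 0.048     ]
 [0.52380765 0.05211776 0.048     ]] [array([-0.13649465, -0.01127516]), array([-0.13549235,  0.02301776])]
9 318.22222222222223 271.3333333333333 317 320 270 273
10 319.3 271.7 318 321 270 274
[[318.16925991 271.29803377]
 [319.08891915 272.05649562]]
```

View pics/padcmp.png

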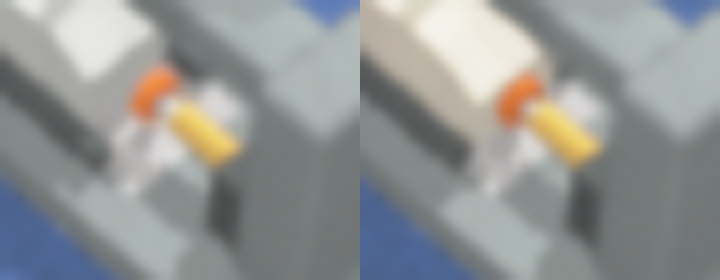

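View pics/wr16.png

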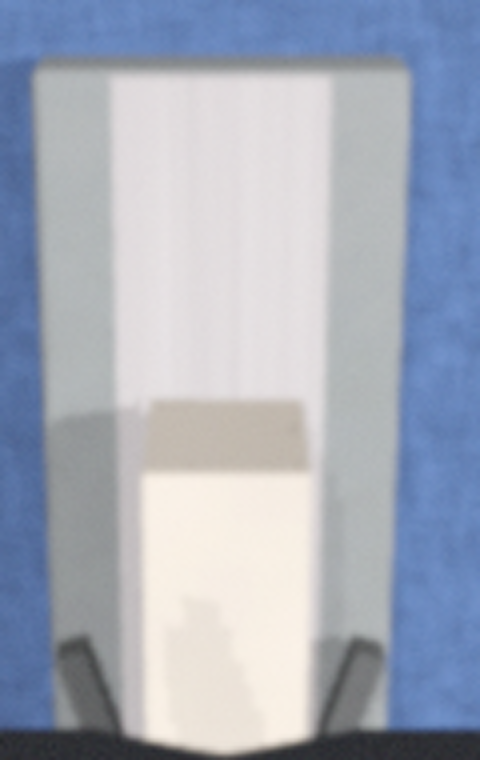

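```bash
python3 -c "
from go import *
c=ctrl.camera('wrist')
print('tail',[(q[:2]-G).round(4) for q in unp(c,np.array([(142,471),(308,471)])/4+[220,180]-.4,.048)])
b=ctrl.camera('scene');a=cv2.imread('pics/scene0.png')
w=[np.clip(i[262:282,308:330,2].astype(float)-i[262:282,308:330,1]-60,0,None)*(i[262:282,308:330,0]<130) for i in (a,b['color'])]
g=np.mgrid[0:20,0:22]
for k in w: print(k.sum(),(g*k).sum((1,2))/k.sum())
T=ctrl.camera('top');crop(T,160,140,420,300,3,'top17.png')
m=ctrl.trace('top','master')
from fit import fitsil,box
for d in m:
    if d['bbox'][2]<235 and d['bbox'][1]>205:
        print(d['confidence'],fitsil([(T,d['region'].astype(float))],box(.16,.034,.032,True),.005,[.459,.285,-.027]))
"
```

```text
tail [array([-0.1225, -0.012 ]), array([-0.1216,  0.0215])]
383.0 [ 8.88250653 10.61096606]
349.0 [ 9.68194842 11.24068768]
0.79 (array([ 0.46138642,  0.28293189, -0.01786689]), np.float64(57.17647058823529))
```

View pics/top17.png

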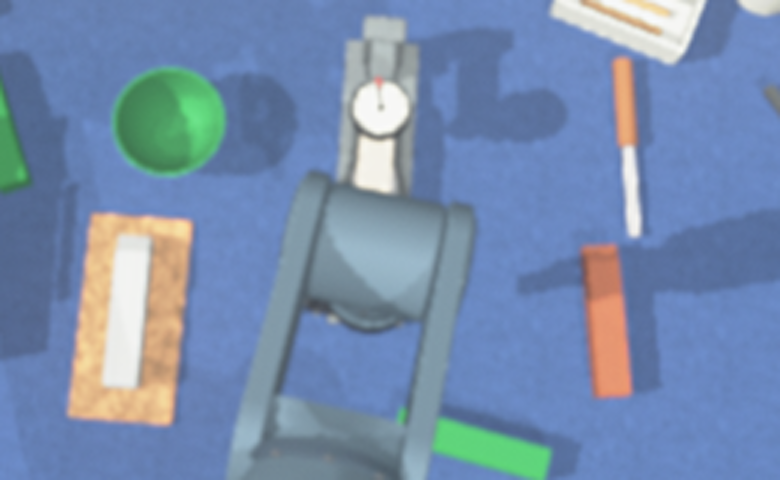

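```bash
python3 -c "
from bench import ctrl
print(ctrl.hand_in(), ctrl.get_obs()['time_s'])"
```

```text
the job is handed in; nothing more can be done
the job is handed in; nothing more can be done
```

The job is done and handed in at about 29 s of the 72 s allowed; the simulator gave no verdict.

- **Zeroing:** With the master under the plunger, I turned the rim about 70° clockwise, and the wrist picture then showed the red mark in line with the needle.
- **Master:** I drew it out, gripped it again at its middle and laid it on the cork mat. The last fit puts its centre about 4 mm along and 2 mm across from the mat's centre.
- **White bar:** I slid it in nose first. One push met high forces while the nose was riding under the plunger (about 20 N along the bed and 26 N vertically at the wrist), well before the stop. I eased the downward pressure and went on in small steps.
- **End stop:** I felt contact near the expected place and pushed about 3 mm further. The wrist read 7.4 N, including roughly 1 N of sliding friction. Then I released the bar and moved the arm clear.

**Last checks after release:**
- **Bar position:** The bar's tail was where I had left it, at x ≈ -122 mm, so there was no visible rebound.
- **Pad:** It sat about 2.7 mm in from its free position. That comes from a shift of about one pixel, so it is approximate, and I didn't measure the force left on it.
- **Needle and gripper:** The needle was on the red mark, and the gripper was touching nothing.
- **Red bar, knife and bowl:** I never touched them, and they looked unmoved from above.

None of these checks failed. The cameras disagreed by 2 to 3 mm on the gauge's position, which is about their stated accuracy.

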